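# Open the tight screw-top jar in its bench holder and keep the cap in hand

## Robot

A 6-joint arm with a two-finger parallel gripper is mounted at the origin on a cart in front of the work surface, level with it; the furniture and walls round the work are solid. World frame = base frame: x ahead of the robot, y to its left, z up, the work surface at z = 0. Lengths are in m, angles in rad, forces in N, time in s.
With the tool pointing down it reaches from about 0.375 to 0.825 m from the base axis. Payload 5.5 kg.
Tool frame: the origin (TCP) lies at the very end of the fingers, on their centre line; the grasp point (between the pads) lies 19 mm behind it; z points along the fingers, y is the direction in which the jaws open and shut (so a half turn about z gives the same grasp; the last joint's range is limited). The gripper opens to 85 mm and grips with 20 to 120 N. Pads are 22 mm wide; open, the fingers measure 114 mm over their backs; the gripper's body (76 mm by 85 mm) begins 54 mm behind the grasp point. The pads swing forward as they close: fully open they stand 13 mm farther back than shut.
Start: joints at [1.152, 0.314, -0.047, 1.21, 0, 1.571], TCP at [0.244, 0.548, 0.231] pointing down, gripper open.
Joint ranges: [-2.67, 2.67], [-0.69, 1.73], [-1.03, 1.25], [-2.08, 2.16], [-1.42, 1.45], [-3.14, 3.14]. Speed limits (rad/s): [2.39, 2.39, 3.01, 3.14, 3.14, 3.14].

## Interface

Orientations are given as a rotation vector (axis times angle).
In Python, from cell import manip gives the robot as it stands.
- The arm moves only by the tool step_arm, never from a script. Its argument "rows" is a list of rows, each a list of 7 numbers: the turn, a rotation vector about the tool's x, y, z in rad, then the shift along the tool's x, y, z in m, then the finger opening in m, from 0 to 0.0854. A call has 1 to 20 rows; each row is the pose to reach, as a shift and turn from the pose commanded when the call began, along the tool's axes at that moment; what a row does not reach only later rows make up. A row lasts 1/10 s, in which the tool goes at most 50 mm and 8.59 degrees, less where a joint would pass 70% of its speed; a pose out of reach is approached as far as the arm can. A call with a gripper value outside its range is refused whole. The fingers move at their own pace and stop on an object; the grip force is fixed at half the most. Time passes only in rows, so rows that repeat a pose let the fingers close. It gives the time, the measured TCP pose, the force and the opening at its end, in the units of the state.
- manip.observe(): the state, without advancing time (a new reading comes with each control period).
- manip.camera(name): name is "side" or "top" or "wrist"; returns a dict with "frame" (400x640x3 uint8, red, green, blue), "depth" (400x640 float32, m along the optical axis (not along the pixel's ray), 0 where there is no reading), "mtx" (3x3 intrinsics, pixels), "R" (3x3) and "t" (3): a world point X has camera coordinates R X + t; the wrist camera has in their place "mount" (4x4, takes a point from camera to tool coordinates, whose origin is the TCP and whose axes are the flange's). Camera axes: x right, y down, z forward; pixel columns grow to the right and rows downward; lengths in m; the calibration is good to about 2 mm. A picture is of the moment at which its call begins: read the wrist's pose just before it.
- manip.job_done(): hands the job in, once; it reports no verdict.
The state is a dict: "clock": time; "joint_pos": joint angles; "joint_vel": joint speeds; "joint_torque": joint torques, N m; "position": TCP position; "tool_rot": TCP orientation; "contact_force": force on the tool from outside, world axes, zero at the start; "wrist_torque": the same for the moment, N m; "gripper_width": finger opening in m.
Only numpy, scipy, OpenCV 4.12 (cv2) and the standard library are available. Lean on these libraries where they do the work, as an engineer would, in place of code of your own. Each camera call takes 0.05 s, during which the arm holds its last target.

## Task

Stand the square screw-top jar fully down in the square well of the bench holder, which keeps it from turning, then unscrew its tight black cap (anticlockwise seen from above, taking a fresh grip when needed) until the thread lets go. Clean practice: the cap is never laid down, so finish while still holding it in the gripper, clear of the jar and level, about 3 cm straight above the open mouth, with the jar still seated in the holder. Leave the three small vials standing where they are.

Things in the scene. Friction and masses are not known exactly. Their poses are not given: they have to be found in the camera images.
- jar_mid (a point): Centre of the loose white square jar, on its upright axis 50 mm above its underside. Body 58 x 58 mm, corners rounded 8 mm, straight sides up to 65 mm, then a shoulder to a round neck 41 mm across from 79 mm up. About 0.3 kg. x and y axes are square to its sides, z is up; any of the four sides may face any side of the holder. Blank label on the -x side.
- mouth (a point): Centre of the jar's mouth: 53 mm above jar_mid, level with the top of the elastic seal ring on the rim, which the cap presses down. The neck carries a two-start thread.
- cap_mid (a point): Centre of the black ribbed screw cap: 56 mm across, 24 mm high (its top and lower edge are 12 mm above and below this point), closed top, 35 g. Screwed on, this point is 44.5 mm above jar_mid and the shoulder begins 4 mm below the lower edge, reaching the 58 mm body 15 mm below it. The jar can be carried by its cap. z points to its top. Lifted 3 cm clear of the rim it is 95 mm above jar_mid.
- cap: The same cap at the middle of its lower edge. Angle from the jar's x axis to the cap's x axis, anticlockwise from above: 0 to 0.12 rad at the start; below 2.0 rad the thread holds the cap, from 2.1 to 2.55 it lifts straight off, at about 2.6 it meets a stop (do not force it). It rises 1.5 mm on the way. Turning takes about 0.5 N m, a 30 N grip is enough; let go of half-way it stays.
- well (a point): Centre of the floor of the square well in the bench holder, an aluminium block 92 x 92 mm, 40 mm high, on a thin black rubber foot, fixed at a place that varies. The well is 61 x 61 mm and 32 mm deep, its floor 8 mm above the table, the mouth chamfered out to 67 mm over its top 4 mm. x and y axes are square to the well's sides, z is up. Seated, jar_mid is 50 mm above this point.
- vial_a_mid (a point): Centre of a loose small glass vial standing on the table, 33 mm across and 56 mm high; leave it alone.
- vial_b_mid (a point): Centre of a loose slender glass vial standing on the table, 25 mm across and 82 mm high; leave it alone.
- vial_c_mid (a point): Centre of a loose little glass vial standing on the table, 21 mm across and 40 mm high; leave it alone.
Not all that is in view belongs to the job. What is meant by the cap is not yellow, and is the smaller of those in its own colour.

How it is judged:
On the way, in this order (a step that is already met when the one before it is completed fails the run):
1. the jar stands fully down in the well of the holder, its cap still screwed on (horizontal distance between jar_mid and well below 0.006 m and z of jar_mid in the frame of well between 0.046 and 0.0535 m and angle between jar_mid's own z axis and vertical below 0.06 rad and z of cap_mid in the frame of jar_mid below 0.052 m), for 0.2 s.
2. the cap has come off the thread, over the mouth, with the jar still down in the well (horizontal distance between jar_mid and well below 0.006 m and z of jar_mid in the frame of well between 0.046 and 0.0535 m and angle between jar_mid's own z axis and vertical below 0.06 rad and z of cap_mid in the frame of jar_mid above 0.068 m and horizontal distance between cap_mid and jar_mid below 0.02 m), for 0.2 s.
At the end, for the whole second after the job is handed in: Jar fully down in the well (within 6 mm of its axis, at most 3.5 mm high, tilt under 0.06 rad); gripper holds the cap still and clear of the jar, cap_mid 75 to 120 mm above jar_mid, within 15 mm of the jar's axis, tilt under 0.17 rad; each vial moved under 20 mm (horizontal distance between jar_mid and well below 0.006 m and z of jar_mid in the frame of well between 0.046 and 0.0535 m and angle between jar_mid's own z axis and vertical below 0.06 rad and z of cap_mid in the frame of jar_mid between 0.075 and 0.12 m and horizontal distance between cap_mid and jar_mid below 0.015 m and angle between cap_mid's own z axis and vertical below 0.17 rad and contact force between the fingers and cap above 2 N and contact force between cap and jar below 0.1 N and linear speed of cap below 0.03 m/s and distance of each of vial_a_mid, vial_b_mid, vial_c_mid from where it was at the start of the episode below 0.02 m); the arm keeps its last pose, push and grip.
It fails at once if a vial is knocked over or pushed away (distance of any of vial_a_mid, vial_b_mid, vial_c_mid from where it was at the start of the episode above 0.03 m or angle between any of vial_a_mid, vial_b_mid, vial_c_mid's own z axis and vertical above 0.5 rad).
It fails at once if the cap is laid or dropped on the table (height (world z) of cap_mid below 0.04 m).
It also fails if it takes over 45 s, if anything falls off the work surface, if the arm or the gripper's body presses on something with over 40 N, if the wrist force passes 120 N, or if a joint passes its speed limit or range.

## Working session

There is one attempt and no reset: what is moved stays moved. The work goes in short steps, Python scripts to look and compute and a tool call to move; the robot and the scene stay as the last step left them, time stands still between calls to the robot, and variables do not carry over. Pictures are saved under pics/ and viewed, and the job is handed in when it is done.

Besides the shell and the picture viewer there is one more tool, called after "Request:" as name([rows], argument=value, ...), one row to a line, values as JSON. step_arm: Moves the arm, as the interface text tells. Its arguments: {"type":"object","properties":{"rows":{"type":"array","items":{"type":"array","items":{"type":"number"}}}},"required":["rows"]}

```bash
mkdir -p pics; ls
cat > h.py <<'E'
import numpy as np, cv2
from cell import manip
from scipy.spatial.transform import Rotation as Ro
def snap(name,fn):
    s=manip.observe(); c=manip.camera(name)
    cv2.imwrite('pics/'+fn,cv2.cvtColor(c['frame'],cv2.COLOR_RGB2BGR))
    if 'mount' in c:
        Rt=Ro.from_rotvec(s['tool_rot']).as_matrix(); M=np.array(c['mount'])
        T=np.eye(4);T[:3,:3]=Rt;T[:3,3]=s['position'];W=T@M
        R=W[:3,:3].T;t=-R@W[:3,3]
    else: R=np.array(c['R']);t=np.array(c['t'])
    np.savez('pics/'+fn[:-4]+'.npz',f=c['frame'],d=c['depth'],K=c['mtx'],R=R,t=t)
    return s
def load(fn): return np.load('pics/'+fn+'.npz')
def cast(z,uv,h):
    uv=np.atleast_2d(uv).astype(float)
    r=np.c_[uv,np.ones(len(uv))]@np.linalg.inv(z['K']).T@z['R']
    C=-z['R'].T@z['t']
    return C+r*((h-C[2])/r[:,2])[:,None]
def cloud(z):
    d=z['d'];v,u=np.mgrid[:d.shape[0],:d.shape[1]]
    p=np.stack([u,v,np.ones_like(u)],-1)@np.linalg.inv(z['K']).T*d[...,None]
    return (p-z['t'])@z['R']
E
python3 - <<'E'
from h import *
s=snap('side','s0.png');snap('top','t0.png');snap('wrist','w0.png')
print(s)
E
```

```text
pics
{'clock': 0.0, 'joint_pos': array([ 1.15197149e+00,  3.14179007e-01, -4.80849113e-02,  1.21023036e+00,
       -3.92536778e-06,  1.57081723e+00]), 'joint_vel': array([ 0.0015416 ,  0.00015729,  0.00043666,  0.00097518, -0.0008722 ,
        0.00048264]), 'joint_torque': array([-4.94201813e-04, -5.39586318e+01,  3.39750266e+01,  1.91911391e-02,
       -1.21861030e-04, -1.68592129e-05]), 'position': array([0.24377176, 0.54759699, 0.23046022]), 'tool_rot': array([-6.53049909e-01, -3.07260963e+00,  2.60985970e-03]), 'contact_force': array([-0.18697447, -0.23451469, -0.39893217]), 'wrist_torque': array([-0.00548989,  0.00321696,  0.0053955 ]), 'gripper_width': 0.08532693413666585}
```

View pics/s0.png

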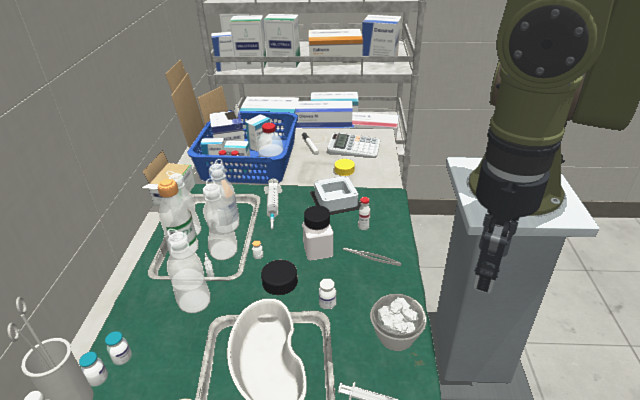

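View pics/t0.png

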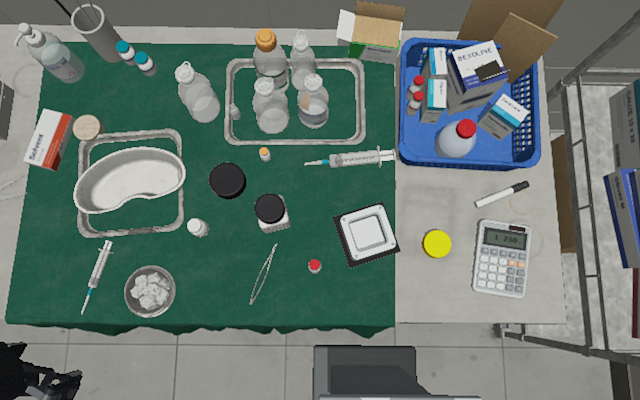

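View pics/w0.png

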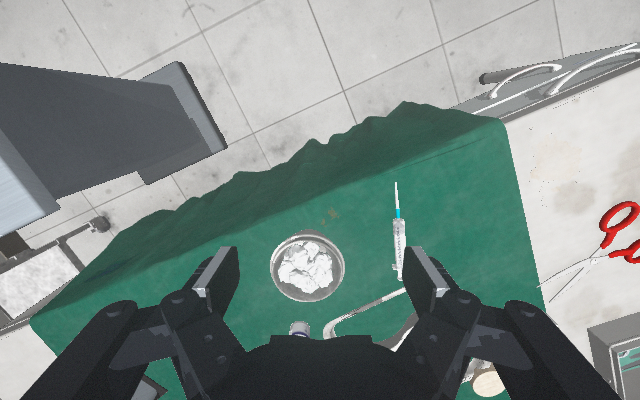

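The top view shows the jar with its cap at (270,208) and the holder at (366,233). The vials are at (197,228), (314,266) and (264,154), and a larger decoy lid is at (227,180). Next I measure these.

Run:
```python
from h import *
for n,(x0,y0,x1,y1) in {'t0':(180,130,420,280),'s0':(240,150,400,320)}.items():
    im=cv2.imread(f'pics/{n}.png')[y0:y1,x0:x1]
    k=min(800/(x1-x0),600/(y1-y0))
    cv2.imwrite(f'pics/{n}_z.png',cv2.resize(im,None,fx=k,fy=k,interpolation=cv2.INTER_CUBIC))
z=load('t0');print('cam',-z['R'].T@z['t'],z['K'][0,0])
P=cloud(z)
for n,uv in dict(jar=(270,208),well=(366,233),wellrim=(366,211),vw=(197,228),vr=(314,266),vo=(264,154),lid=(227,180)).items():
    print(n,P[uv[1],uv[0]].round(4))
z=load('s0');print('cam',-z['R'].T@z['t'],z['K'][0,0])
```

```text
cam [0.3415899  0.16221271 0.92616541] 450.41314282182395
jar [0.4986 0.2534 0.1047]
well [0.4672 0.0652 0.0072]
wellrim [0.5075 0.0681 0.0378]
vw [0.4666 0.399  0.0567]
vr [0.3942 0.1706 0.0791]
vo [0.6229 0.2763 0.0416]
lid [0.5704 0.3516 0.0292]
cam [0.43990263 1.00997319 0.69105444] 456.03524431888326
```

View pics/t0_z.png

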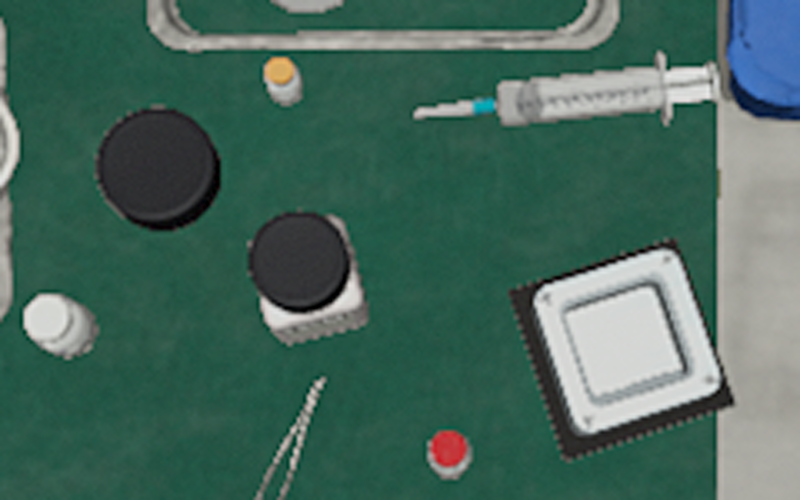

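View pics/s0_z.png

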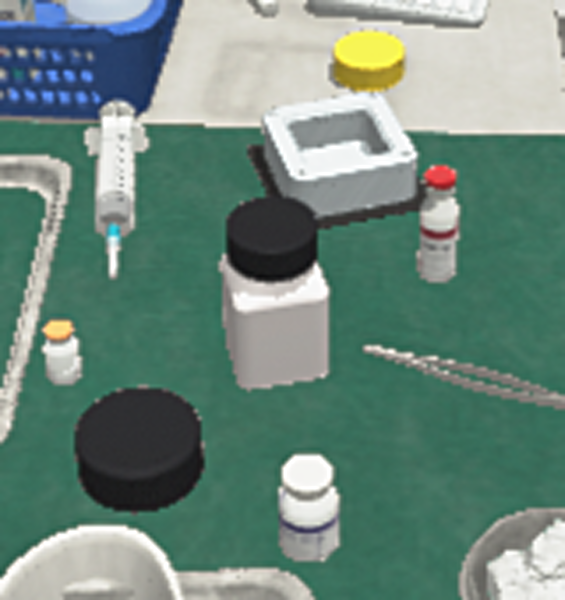

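Run:
```python
from h import *
s=manip.observe();R=Ro.from_rotvec(s['tool_rot']).as_matrix();print('tool x,y,z',R.T.round(3).tolist(), s['clock'])
z=load('t0');P=cloud(z);P2=cloud(load('s0'))
def near(P,c,r):return np.hypot(P[...,0]-c[0],P[...,1]-c[1])<r
for nm,zz,PP in (('t',z,P),('s',load('s0'),P2)):
    gray=zz['f'].max(-1)
    m=near(PP,(.4986,.253),.045)&(PP[...,2]>.1)&(PP[...,2]<.115)&(gray<70)
    v,u=np.nonzero(m); q=cast(zz,np.c_[u,v],.1065)
    c,r=cv2.minEnclosingCircle(q[:,:2].astype(np.float32)*1000)
    print(nm,'cap top n',m.sum(),'med z',np.median(PP[m][:,2]),'cloud mean',PP[m].mean(0),'ray mean',q.mean(0),'circ',c,r)
    m=near(PP,(.465,.065),.075)&(PP[...,2]>.034)&(PP[...,2]<.046)&(zz['f'].min(-1)>110)
    v,u=np.nonzero(m);q=cast(zz,np.c_[u,v],.04)
    print('  block med z',np.median(PP[m][:,2]),'rect',cv2.minAreaRect(q[:,:2].astype(np.float32)*1000))
    m=near(PP,(.465,.065),.045)&(PP[...,2]<.014)&(PP[...,2]>.002)
    v,u=np.nonzero(m);q=cast(zz,np.c_[u,v],.008)
    print('  floor',np.median(PP[m][:,2]),'rect',cv2.minAreaRect(q[:,:2].astype(np.float32)*1000))
    m=near(PP,(.4986,.253),.05)&(PP[...,2]>.012)&(PP[...,2]<.06)&(zz['f'].min(-1)>110)
    q=PP[m][:,:2].astype(np.float32)*1000
    print('  body n',len(q),'rect',cv2.minAreaRect(q), 'ext',q.min(0),q.max(0)); np.save(f'pics/body_{nm}.npy',PP[m])
    for n,c,h in (('a',(.4666,.399),.056),('b',(.394,.1706),.082),('c',(.623,.276),.04)):
        m=near(PP,c,.03)&(PP[...,2]>h-.008)&(PP[...,2]<h+.01)
        print('  vial',n,PP[m].mean(0).round(4))
```

```text
tool x,y,z [[-0.914, 0.407, -0.0], [0.407, 0.914, -0.001], [-0.001, -0.001, -1.0]] 0.15
t cap top n 678 med z 0.10510769485970624 cloud mean [0.49897476 0.25567251 0.10519022] ray mean [0.49872301 0.25552324 0.1065    ] circ (498.93865966796875, 255.40663146972656) 27.70016098022461
  block med z 0.0383822471026741 rect ((465.2096252441406, 65.76051330566406), (91.51234436035156, 90.61579895019531), 18.585208892822266)
  floor 0.00679911479921458 rect ((467.5164794921875, 64.35160827636719), (59.826805114746094, 58.76918029785156), 18.825363159179688)
  body n 85 rect ((476.78387451171875, 244.15167236328125), (19.543853759765625, 58.43378829956055), 38.521484375) ext [465.50345 222.68907] [502.6257  273.09628]
  vial a [0.4719 0.4068 0.0544]
  vial b [0.3963 0.1712 0.0804]
  vial c [0.6294 0.2788 0.0382]
s cap top n 378 med z 0.10597631186778328 cloud mean [0.50362721 0.26143544 0.10571927] ray mean [0.5035436  0.26241598 0.1065    ] circ (501.0199279785156, 261.7991027832031) 31.454395294189453
  block med z 0.03874968845688492 rect ((470.04998779296875, 71.64584350585938), (92.44266510009766, 98.15673828125), 18.197057723999023)
  floor 0.008153631815731966 rect ((461.5367126464844, 69.42020416259766), (53.1993408203125, 90.93788146972656), 19.684112548828125)
  body n 491 rect ((511.65618896484375, 275.369873046875), (38.03595733642578, 76.48192596435547), 64.37545013427734) ext [470.93787 241.6842 ] [537.9113  293.78256]
  vial a [0.4767 0.4106 0.0547]
  vial b [0.4014 0.1751 0.08  ]
  vial c [0.6345 0.2821 0.0384]
```

Run:
```python
from h import *
c=manip.camera('wrist');print(np.array(c['mount']).round(4).tolist(),c['mtx'])
b=np.load('pics/body_s.npy')
# side view: fit dominant vertical face
q=b[(b[:,2]>.015)&(b[:,2]<.055)][:,:2]
best=None
for a in np.radians(np.arange(0,180,.5)):
    d=q@[np.cos(a),np.sin(a)]
    for o in np.arange(d.min(),d.max(),.001):
        k=(abs(d-o)<.002).sum()
        if best is None or k>best[0]: best=(k,np.degrees(a),o)
print(len(q),best)
```

```text
[[-0.0005, -0.9531, -0.3026, 0.0774], [1.0, -0.0005, 0.0001, -0.0013], [-0.0002, -0.3026, 0.9531, -0.1427], [0.0, 0.0, 0.0, 1.0]] [[282.62190477   0.         320.4836409 ]
 [  0.         282.62190477 194.50290684]
 [  0.           0.           1.        ]]
412 (np.int64(301), np.float64(105.00000000000001), np.float64(0.1461400363423301))
```

Request:
step_arm([
  [0, 0, 0.86, -0.374, -0.259, -0.02, 0.085],
  [0, 0, 0.86, -0.374, -0.259, -0.02, 0.085],
  [0, 0, 0.86, -0.374, -0.259, -0.02, 0.085],
  [0, 0, 0.86, -0.374, -0.259, -0.02, 0.085],
  [0, 0, 0.86, -0.374, -0.259, -0.02, 0.085],
  [0, 0, 0.86, -0.374, -0.259, -0.02, 0.085],
  [0, 0, 0.86, -0.374, -0.259, -0.02, 0.085],
  [0, 0, 0.86, -0.374, -0.259, -0.02, 0.085],
  [0, 0, 0.86, -0.374, -0.259, -0.02, 0.085],
  [0, 0, 0.86, -0.374, -0.259, -0.02, 0.085],
  [0, 0, 0.86, -0.374, -0.259, -0.02, 0.085],
  [0, 0, 0.86, -0.374, -0.259, -0.02, 0.085],
])

```text
clock: 1.4
position: [0.4798, 0.1601, 0.2511]
tool_rot: [-1.874, -2.521, 0.0]
contact_force: [0.0, 0.1, -0.6]
gripper_width: 0.0849
```

Run:
```python
from h import *
s=snap('wrist','w1.png');print(s['clock'],s['joint_pos'],s['joint_vel'].round(3),s['position'],Ro.from_rotvec(s['tool_rot']).as_matrix().T.round(4).tolist())
```

```text
1.4 [ 3.21592384e-01  1.29128041e-01 -2.34431643e-01  1.20788279e+00
  6.24667075e-04  1.60001604e+00] [ 0.025 -0.002 -0.002  0.001 -0.002 -0.002] [0.47977927 0.16005998 0.25107639] [[-0.2882, 0.9576, 0.0006], [0.9576, 0.2882, -0.0007], [-0.0008, 0.0004, -1.0]]
```

View pics/w1.png

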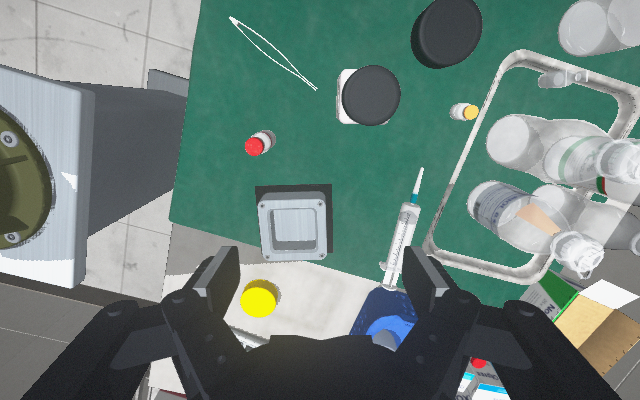

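The wrist view shows the cap at (371,95) and the holder at (294,227), with the jar body's left part visible at (345,97).

```bash
cat > m.py <<'E'
from h import *
def near(P,c,r):return np.hypot(P[...,0]-c[0],P[...,1]-c[1])<r
def cap(fn,c,h=.1065):
    z=load(fn);P=cloud(z);m=near(P,c,.05)&(abs(P[...,2]-h)<.006)&(z['f'].max(-1)<80)
    v,u=np.nonzero(m);q=cast(z,np.c_[u,v],h)[:,:2].astype(np.float32)*1000
    hull=cv2.convexHull(q)
    print(fn,'cap',cv2.fitEllipse(hull),'n',len(q),'medz',np.median(P[m][:,2]))
def block(fn,c):
    z=load(fn);P=cloud(z)
    for h,lo,r in ((.04,120,.075),(.008,60,.045)):
        m=near(P,c,r)&(abs(P[...,2]-h)<.006)&(z['f'].min(-1)>lo)
        v,u=np.nonzero(m);q=cast(z,np.c_[u,v],h)[:,:2].astype(np.float32)*1000
        print(fn,'block',h,cv2.minAreaRect(q),'medz',np.median(P[m][:,2]))
E
python3 - <<'E'
from m import *
cap('w1',(.5,.257));block('w1',(.466,.067))
z=load('w1');P=cloud(z)
for nm,lo,hi in (('body',.012,.075),):
    m=near(P,(.5,.257),.055)&(P[...,2]>lo)&(P[...,2]<hi)&(z['f'].min(-1)>110)
    print(m.sum()); q=P[m]; 
    for a in (.02,.04,.06): 
        k=abs(q[:,2]-a)<.01; print(a,k.sum(),q[k].mean(0) if k.any() else 0)
im=cv2.imread('pics/w1.png')
cv2.imwrite('pics/w1_z.png',cv2.resize(im[50:140,310:430],None,fx=6,fy=6,interpolation=cv2.INTER_CUBIC))
E
```

```text
w1 cap ((501.24359130859375, 254.818359375), (54.853416442871094, 55.17745590209961), 106.36908721923828) n 412 medz 0.10662543189594628
w1 block 0.04 ((467.55242919921875, 65.28616333007812), (90.99024963378906, 91.7021484375), 18.447429656982422) medz 0.03977928798687294
w1 block 0.008 ((464.0977783203125, 71.21876525878906), (60.84537124633789, 83.11399841308594), 19.003541946411133) medz 0.008091714178728103
495
0.02 23 [0.47392159 0.24539957 0.02416404]
0.04 40 [0.47361724 0.24645509 0.04150492]
0.06 272 [0.48095362 0.24695971 0.06604121]
```

View pics/w1_z.png

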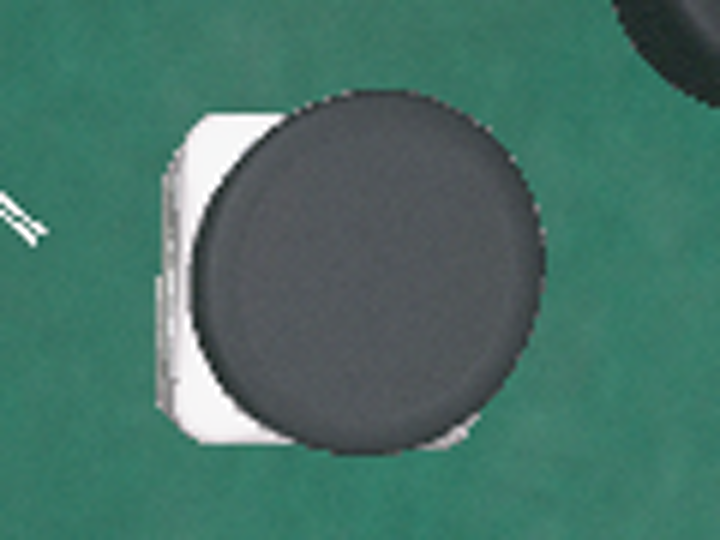

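Request:
step_arm([
  [0, 0, 0, 0.04, 0.024, 0.04, 0.085],
  [0, 0, 0, 0.085, 0.048, 0.08, 0.085],
  [0, 0, 0, 0.085, 0.048, 0.1, 0.085],
  [0, 0, 0, 0.085, 0.048, 0.1, 0.085],
  [0, 0, 0, 0.085, 0.048, 0.1, 0.085],
])

```text
clock: 1.95
position: [0.5001, 0.2557, 0.1507]
tool_rot: [-1.87, -2.523, 0.004]
contact_force: [0.5, -0.1, 0.0]
gripper_width: 0.0851
```

Run:
```python
from m import *
s=snap('wrist','w2.png');print(s['clock'],s['joint_vel'].round(3),s['position'],Ro.from_rotvec(s['tool_rot']).as_matrix().T.round(4).tolist())
cap('w2',(.5,.257))
```

```text
1.95 [-0.029 -0.036  0.029  0.009 -0.003 -0.003] [0.50012413 0.2556818  0.15066947] [[-0.291, 0.9567, -0.0007], [0.9567, 0.291, -0.0026], [-0.0022, -0.0014, -1.0]]
w2 cap ((501.2057189941406, 256.1424255371094), (54.798824310302734, 56.17155838012695), 19.726245880126953) n 2674 medz 0.10664199547976319
```

View pics/w2.png

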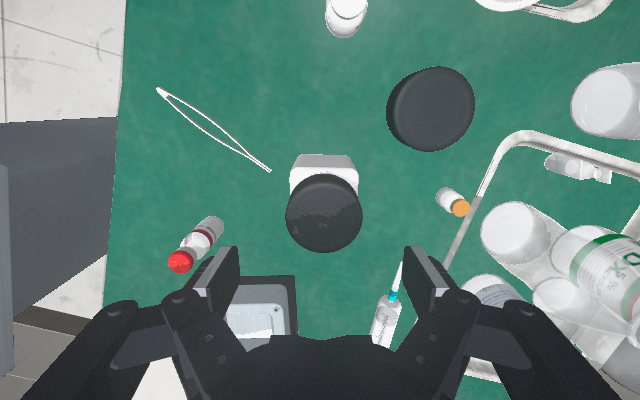

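Request:
step_arm([
  [0, 0, 0, 0, 0, 0.03, 0.085],
  [0, 0, 0, 0.001, 0, 0.06, 0.085],
  [0, 0, 0, 0.001, 0, 0.078, 0.085],
  [0, 0, 0, 0.001, 0, 0.078, 0.085],
  [0, 0, 0, 0.001, 0, 0.078, 0.0],
  [0, 0, 0, 0.001, 0, 0.078, 0.0],
  [0, 0, 0, 0.001, 0, 0.078, 0.0],
  [0, 0, 0, 0.001, 0, 0.078, 0.0],
  [0, 0, 0, 0.001, 0, 0.078, 0.0],
  [0, 0, 0, 0.001, 0, 0.078, 0.0],
  [0, 0, 0, 0.001, 0, 0.078, 0.0],
  [0, 0, 0, 0.001, 0, 0.078, 0.0],
])

```text
clock: 3.2
position: [0.5029, 0.2561, 0.0759]
tool_rot: [1.874, 2.519, 0.005]
contact_force: [-1.9, -0.7, 6.8]
gripper_width: 0.0555
```

Run:
```python
from m import *
s=snap('wrist','w3.png');snap('side','s3.png');print(s['clock'],s['contact_force'],s['gripper_width'],s['position'],Ro.from_rotvec(s['tool_rot']).as_matrix().T.round(4).tolist())
for n,b in (('w3',(220,100,420,300)),('s3',(240,150,400,310))):
    im=cv2.imread(f'pics/{n}.png')[b[1]:b[3],b[0]:b[2]];cv2.imwrite(f'pics/{n}_z.png',cv2.resize(im,None,fx=3,fy=3))
```

```text
3.2 [-1.86629218 -0.67329727  6.80015784] 0.05545360873394858 [0.50288193 0.25608741 0.07586741] [[-0.2877, 0.9577, 0.0004], [0.9577, 0.2877, 0.0034], [0.0031, 0.0013, -1.0]]
```

View pics/s3_z.png

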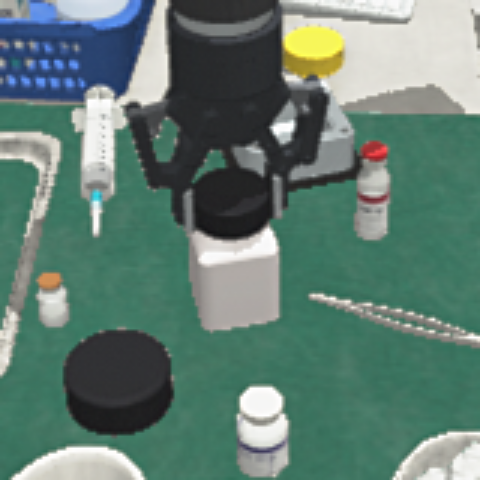

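View pics/w3_z.png

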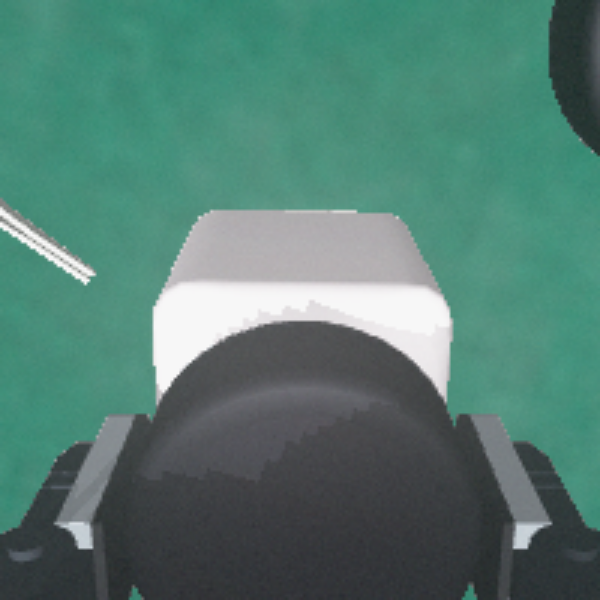

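Request:
step_arm([
  [0, 0, 0, 0, 0, -0.01, 0.0],
  [0, 0, 0, 0, 0, -0.025, 0.0],
  [0, 0, 0, 0, 0, -0.045, 0.0],
  [0, 0, 0, 0, 0, -0.065, 0.0],
  [0, 0, 0, 0, 0, -0.07, 0.0],
  [0, 0, -0.01, -0.02, -0.01, -0.07, 0.0],
  [0, 0, -0.02, -0.05, -0.025, -0.07, 0.0],
  [0, 0, -0.03, -0.08, -0.04, -0.07, 0.0],
  [0, 0, -0.04, -0.11, -0.056, -0.07, 0.0],
  [0, 0, -0.04, -0.135, -0.07, -0.07, 0.0],
  [0, 0, -0.04, -0.155, -0.08, -0.07, 0.0],
  [0, 0, -0.04, -0.168, -0.087, -0.07, 0.0],
  [0, 0, -0.04, -0.172, -0.089, -0.07, 0.0],
  [0, 0, -0.04, -0.172, -0.089, -0.07, 0.0],
  [0, 0, -0.04, -0.172, -0.089, -0.07, 0.0],
])

```text
clock: 4.8
position: [0.4662, 0.066, 0.1434]
tool_rot: [-1.823, -2.558, -0.001]
contact_force: [0.6, 0.3, -2.8]
gripper_width: 0.0549
```

Run:
```python
from m import *
s=snap('wrist','w4.png');snap('side','s4.png');snap('top','t4.png');print(s['clock'],s['contact_force'],s['gripper_width'],s['position'],Ro.from_rotvec(s['tool_rot']).as_matrix().T.round(4).tolist(),s['joint_pos'])
for n,b in (('w4',(180,60,460,300)),('s4',(260,120,400,240)),('t4',(280,150,440,290))):
    im=cv2.imread(f'pics/{n}.png')[b[1]:b[3],b[0]:b[2]];k=600/(b[3]-b[1]);cv2.imwrite(f'pics/{n}_z.png',cv2.resize(im,None,fx=k,fy=k))
```

```text
4.8 [ 0.59426577  0.30459628 -2.76127395] 0.054878943151146796 [0.46621983 0.06599784 0.14336474] [[-0.3264, 0.9452, 0.0005], [0.9452, 0.3264, 0.0006], [0.0004, 0.0006, -1.0]] [ 1.40217294e-01  1.29608798e-01 -4.88291822e-01  9.52412121e-01
  5.80320760e-04  1.37850179e+00]
```

View pics/s4_z.png

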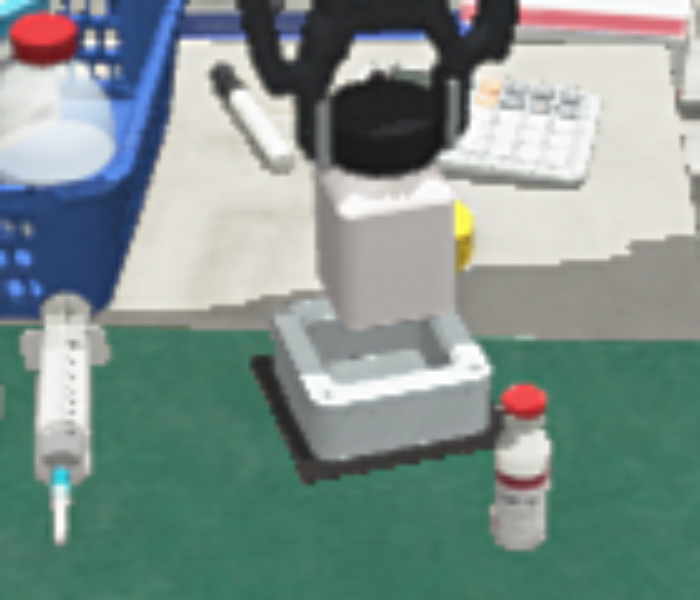

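View pics/w4_z.png

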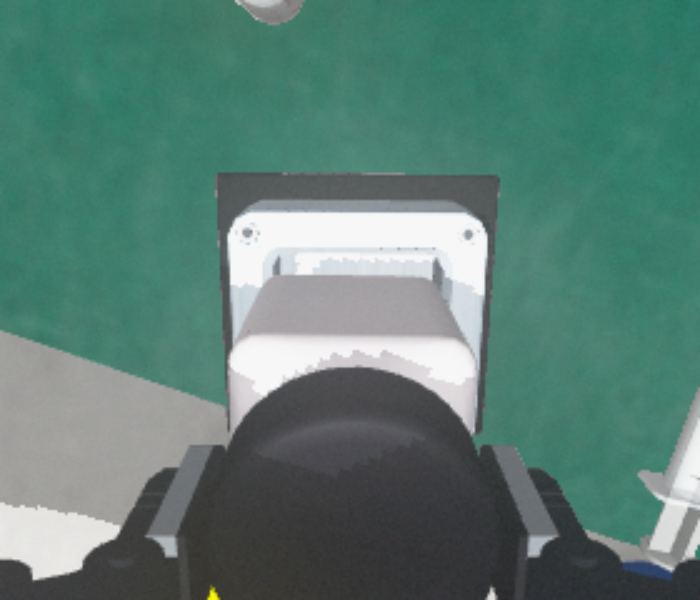

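View pics/t4_z.png

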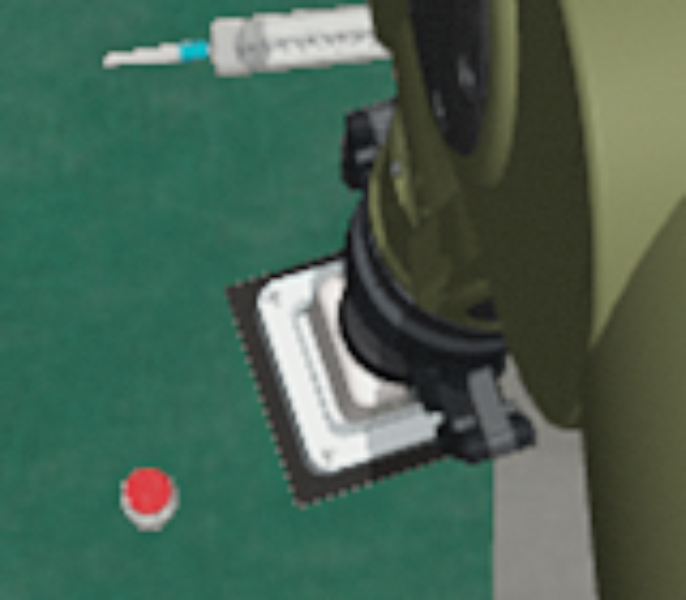

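Run:
```python
from m import *
z=load('w4');s=manip.observe();R=Ro.from_rotvec(s['tool_rot']).as_matrix()
f=lambda X,Y:(180+X/2.5-.3,60+Y/2.5-.3)
def T(n,pts,h):
    p=cast(z,[f(*q) for q in pts],h);print(n,((p-s['position'])@R*1000).round(1).tolist())
T('jar bottom edge',[(262,276),(436,279)],.0675)
T('screws',[(247,233),(468,235)],.04)
T('block side L,R',[(228,260),(488,260)],.04)
P=cloud(z);Q=(P-s['position'])@R
g=z['f'].min(-1)
# block top
m=(abs(P[...,2]-.04)<.003)&near(P,(.4675,.0655),.07)&(g>110)
q=Q[m]*1000; print('block top ext',q[:,0].min(),q[:,0].max(),q[:,1].min(),q[:,1].max())
for x0,x1 in((42,45),(36,40),(30,34)):
    k=(q[:,0]>x0)&(q[:,0]<x1);print(x0,q[k][:,1].min(),q[k][:,1].max(),k.sum())
# jar face
m=(P[...,2]>.072)&(P[...,2]<.13)&near(P,(.4675,.0655),.05)&(g>90)&(Q[...,0]>.02)
q=Q[m]*1000
for h in (-70,-60,-50,-40,-30,-20,-10):
    k=abs(q[:,2]+h)<5
    if k.sum()>5: print('jar at tool z',-h,'x max/med',np.percentile(q[k][:,0],[50,95]),'y',q[k][:,1].min(),q[k][:,1].max(),k.sum())
```

```text
jar bottom edge [[27.3, -29.0, 75.8], [26.2, 26.0, 75.8]]
screws [[36.4, -37.2, 103.3], [35.6, 39.9, 103.3]]
block side L,R [[26.9, -44.4, 103.3], [26.7, 47.4, 103.3]]
block top ext -39.566246369005896 44.08870815440699 -44.92882824254656 47.2678277660344
42 -40.45671987251237 40.71944056646969 251
36 -43.77382842286737 46.03498682668716 506
30 -44.376690581275675 46.53433639476455 445
jar at tool z 70 x max/med [28.2422078  28.68528766] y -28.366323136823038 25.252729131848408 118
jar at tool z 60 x max/med [28.21852458 28.7043227 ] y -28.579760631965534 25.718815434616985 223
jar at tool z 50 x max/med [28.21598838 28.73454297] y -28.840472963252136 25.669452364017154 259
jar at tool z 40 x max/med [28.22713748 28.70329239] y -29.01373073858609 25.54096967154497 290
jar at tool z 30 x max/med [28.22956473 28.66228793] y -29.287780412788667 25.840990541183434 341
jar at tool z 20 x max/med [28.23320613 28.72207077] y -27.93429928216486 26.092306203686565 405
jar at tool z 10 x max/med [28.22053165 28.68691174] y -27.079884820010083 25.973240845779564 77
```

Request:
step_arm([
  [0, 0, -0.008, -0.0007, 0.0027, 0, 0],
  [0, 0, -0.008, -0.0007, 0.0027, 0.008, 0],
  [0, 0, -0.008, -0.0007, 0.0027, 0.016, 0],
  [0, 0, -0.008, -0.0007, 0.0027, 0.022, 0],
  [0, 0, -0.008, -0.0007, 0.0027, 0.026, 0],
  [0, 0, -0.008, -0.0007, 0.0027, 0.03, 0],
  [0, 0, -0.008, -0.0007, 0.0027, 0.034, 0],
  [0, 0, -0.008, -0.0007, 0.0027, 0.038, 0],
])

```text
clock: 5.75
position: [0.4687, 0.0655, 0.1051]
tool_rot: [1.814, 2.565, 0.0]
contact_force: [0.2, -0.3, -3.3]
gripper_width: 0.055
```

Run:
```python
from m import *
s=snap('wrist','w5.png');print(s['contact_force'],s['wrist_torque'],s['position'])
n,b='w5',(180,60,460,300)
im=cv2.imread(f'pics/{n}.png')[b[1]:b[3],b[0]:b[2]];k=600/(b[3]-b[1]);cv2.imwrite(f'pics/{n}_z.png',cv2.resize(im,None,fx=k,fy=k))
```

```text
[ 0.1710514  -0.25847696 -3.25009425] [ 0.00771585 -0.02769412  0.02953423] [0.46874762 0.06549503 0.10508279]
```

View pics/w5_z.png

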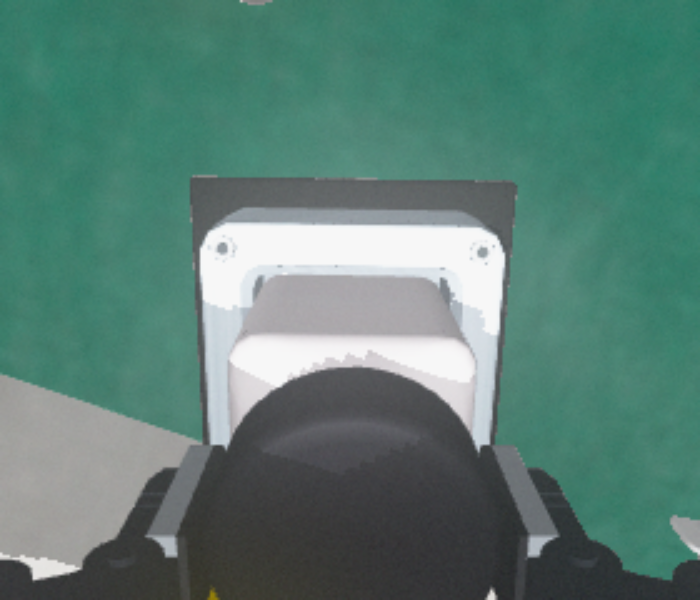

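Force equals the weight alone, so the jar is entering the well freely; it sits between the rims near (350,270).

Request:
step_arm([
  [0, 0, 0, 0, 0, 0.005, 0],
  [0, 0, 0, 0, 0, 0.01, 0],
  [0, 0, 0, 0, 0, 0.015, 0],
  [0, 0, 0, 0, 0, 0.019, 0],
  [0, 0, 0, 0, 0, 0.021, 0],
  [0, 0, 0, 0, 0, 0.022, 0],
  [0, 0, 0, 0, 0, 0.022, 0],
])

```text
clock: 6.5
position: [0.4685, 0.0654, 0.0841]
tool_rot: [1.814, 2.565, -0.0]
contact_force: [-3.9, -1.6, 6.4]
gripper_width: 0.0553
```

Run:
```python
from m import *
s=snap('wrist','w6.png');snap('side','s6.png');print(s['contact_force'],s['wrist_torque'],s['position'],s['joint_pos'])
a=cv2.imread('pics/w6.png')[60:300,180:460];b=cv2.imread('pics/s6.png')[120:240,260:400]
cv2.imwrite('pics/c6.png',np.hstack([cv2.resize(a,(400,343)),cv2.resize(b,(400,343))]))
```

```text
[-3.93671187 -1.55409385  6.39895951] [-0.17719149  0.88658925 -0.02807762] [0.46848722 0.06538736 0.08407193] [ 1.38815379e-01  1.93792742e-01 -5.62837973e-01  8.14233960e-01
 -2.00063453e-04  1.36965250e+00]
```

View pics/c6.png

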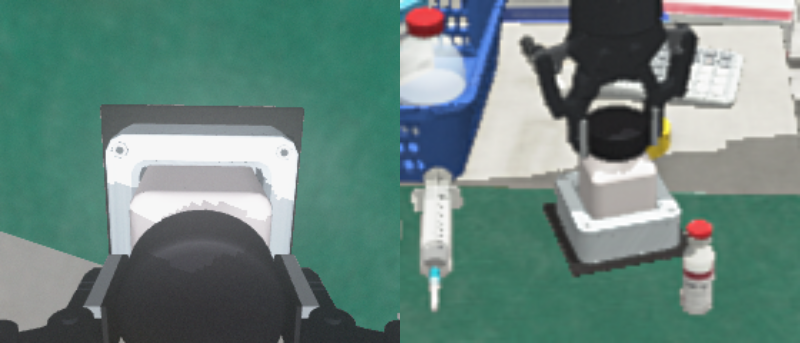

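The jar is seated in both views and the height fits, so I start to unscrew.

Request:
step_arm([
  [0, 0, -0.1, 0, 0, 0, 0],
  [0, 0, -0.2, 0, 0, -0.0002, 0],
  [0, 0, -0.3, 0, 0, -0.0003, 0],
  [0, 0, -0.4, 0, 0, -0.0004, 0],
  [0, 0, -0.5, 0, 0, -0.0005, 0],
  [0, 0, -0.6, 0, 0, -0.0005, 0],
  [0, 0, -0.6, 0, 0, -0.0005, 0],
])

```text
clock: 7.3
position: [0.4692, 0.0659, 0.0845]
tool_rot: [0.973, 2.986, 0.002]
contact_force: [-0.7, 1.9, 4.3]
gripper_width: 0.055
```

Run:
```python
from m import *
s=snap('wrist','w7.png');snap('side','s7.png');print(s['contact_force'],s['wrist_torque'],s['position'],s['joint_pos'])
a=cv2.imread('pics/w7.png')[60:300,180:460];b=cv2.imread('pics/s7.png')[120:240,260:400]
cv2.imwrite('pics/c7.png',np.hstack([cv2.resize(a,(400,343)),cv2.resize(b,(400,343))]))
```

```text
[-0.71713855  1.89876432  4.29636051] [0.40965623 0.28310423 0.05829003] [0.46921917 0.0659247  0.0844709 ] [ 0.13898356  0.19358268 -0.5620357   0.8138304   0.0008613   0.76924608]
```

View pics/c7.png

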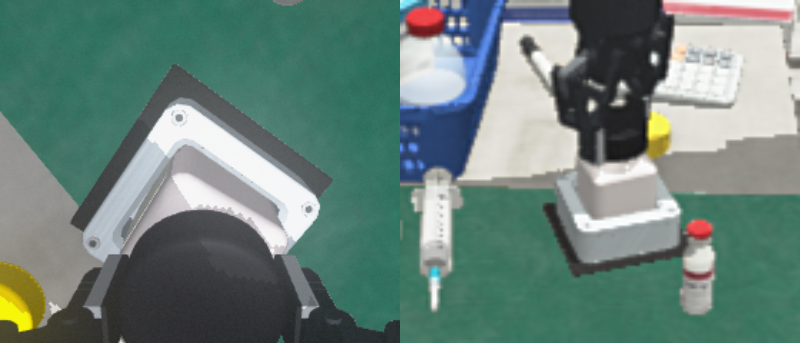

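Request:
step_arm([
  [0, 0, -0.1, 0, 0, -0.0001, 0],
  [0, 0, -0.2, 0, 0, -0.0001, 0],
  [0, 0, -0.3, 0, 0, -0.0002, 0],
  [0, 0, -0.4, 0, 0, -0.0003, 0],
  [0, 0, -0.5, 0, 0, -0.0003, 0],
  [0, 0, -0.6, 0, 0, -0.0004, 0],
  [0, 0, -0.7, 0, 0, -0.0005, 0],
  [0, 0, -0.8, 0, 0, -0.0005, 0],
  [0, 0, -0.9, 0, 0, -0.0006, 0],
  [0, 0, -1.0, 0, 0, -0.0007, 0],
])

```text
clock: 8.4
position: [0.4689, 0.0654, 0.0851]
tool_rot: [-0.579, 3.087, -0.0]
contact_force: [-1.9, -0.7, 6.3]
gripper_width: 0.0549
```

Run:
```python
from m import *
s=manip.observe();print(s['contact_force'],s['wrist_torque'],s['joint_torque'],s['position'],s['joint_pos'])
```

```text
[-1.91361331 -0.6559147   6.28048694] [ 0.18442265  0.50554035 -0.14720492] [  0.21690316 -38.90214086  28.06239188  -0.92790071  -0.18753656
   0.86723261] [0.46893939 0.06538184 0.08509377] [ 1.38704974e-01  1.92773629e-01 -5.61391130e-01  8.15923661e-01
 -2.47669762e-04 -2.32017862e-01]
```

Request:
step_arm([
  [0, 0, -0.1, 0, 0, -0.0001, 0],
  [0, 0, -0.2, 0, 0, -0.0001, 0],
  [0, 0, -0.3, 0, 0, -0.0002, 0],
  [0, 0, -0.4, 0, 0, -0.0003, 0],
  [0, 0, -0.5, 0, 0, -0.0003, 0],
  [0, 0, -0.6, 0, 0, -0.0004, 0],
  [0, 0, -0.7, 0, 0, -0.0004, 0],
  [0, 0, -0.7, 0, 0, -0.0004, 0],
])

```text
clock: 9.2
position: [0.4695, 0.0657, 0.0858]
tool_rot: [-1.6, 2.702, -0.001]
contact_force: [-1.3, 0.5, 7.3]
gripper_width: 0.055
```

Run:
```python
from m import *
s=manip.observe();print(s['contact_force'],s['wrist_torque'],s['position'],s['joint_pos'])
```

```text
[-1.26171776  0.50250363  7.32668835] [0.24045293 0.43692786 0.03366401] [0.46949344 0.06572307 0.08575401] [ 1.38954238e-01  1.92193976e-01 -5.60359253e-01  8.16465466e-01
  1.85023367e-04 -9.30413742e-01]
```

Request:
step_arm([
  [0, 0, 0, 0, 0, -0.001, 0],
  [0, 0, 0, 0, 0, -0.002, 0],
  [0, 0, 0, 0, 0, -0.003, 0],
  [0, 0, 0, 0, 0, -0.004, 0],
  [0, 0, 0, 0, 0, -0.004, 0],
  [0, 0, 0, 0, 0, -0.004, 0],
])

```text
clock: 9.8
position: [0.4686, 0.0654, 0.0889]
tool_rot: [1.6, -2.703, 0.0]
contact_force: [-0.8, 0.5, -1.0]
gripper_width: 0.0547
```

Request:
step_arm([
  [0, 0, 0, 0, 0, -0.002, 0],
  [0, 0, 0, 0, 0, -0.004, 0],
  [0, 0, 0, 0, 0, -0.006, 0],
  [0, 0, 0, 0, 0, -0.008, 0],
  [0, 0, 0, 0, 0, -0.008, 0],
])

```text
clock: 10.3
position: [0.4689, 0.0655, 0.0973]
tool_rot: [-1.6, 2.703, -0.0]
contact_force: [0.4, 0.9, -0.2]
gripper_width: 0.0556
```

Run:
```python
from m import *
s=snap('wrist','w8.png');snap('side','s8.png');print(s['contact_force'],s['position'])
a=cv2.imread('pics/w8.png')[60:300,180:460];b=cv2.imread('pics/s8.png')[120:240,260:400]
cv2.imwrite('pics/c8.png',np.hstack([cv2.resize(a,(400,343)),cv2.resize(b,(400,343))]))
```

```text
[ 0.40034218  0.85809947 -0.21149061] [0.46891937 0.06554861 0.09728748]
```

View pics/c8.png

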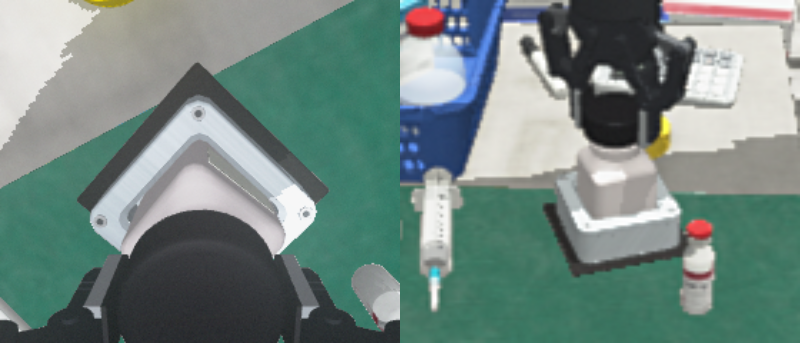

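Request:
step_arm([
  [0, 0, 0, 0, 0, -0.006, 0],
  [0, 0, 0, 0, 0, -0.012, 0],
  [0, 0, 0, 0, 0, -0.018, 0],
  [0, 0, 0, 0, 0, -0.024, 0],
  [0, 0, 0, 0, 0, -0.03, 0],
  [0, 0, 0, 0, 0, -0.035, 0],
  [0, 0, 0, 0, 0, -0.037, 0],
  [0, 0, 0, 0, 0, -0.037, 0],
  [0, 0, 0, 0, 0, -0.037, 0],
  [0, 0, 0, 0, 0, -0.037, 0],
  [0, 0, 0, 0, 0, -0.037, 0],
])

```text
clock: 11.5
position: [0.4684, 0.0655, 0.1336]
tool_rot: [1.6, -2.703, -0.0]
contact_force: [-0.6, 0.5, -0.2]
gripper_width: 0.0549
```

Run:
```python
from m import *
s=snap('wrist','w9.png');snap('side','s9.png');snap('top','t9.png');print(s['contact_force'],s['position'],s['joint_vel'].round(4))
a=cv2.imread('pics/w9.png')[60:300,180:460];b=cv2.imread('pics/s9.png')[120:240,260:400]
cv2.imwrite('pics/c9.png',np.hstack([cv2.resize(a,(400,343)),cv2.resize(b,(400,343))]))
for fn in('s9','t9'):
  P=cloud(load(fn));off=(.005,.004) if fn=='s9' else (0,0)
  for n,c,h in (('a',(.4719,.4068),.056),('b',(.3963,.1712),.082),('c',(.6294,.2788),.04)):
    m=near(P,(c[0]+off[0],c[1]+off[1]),.03)&(P[...,2]>h-.008)&(P[...,2]<h+.01)
    print(fn,'  vial',n,m.sum(),P[m].mean(0).round(4))
```

```text
[-0.58004668  0.50285948 -0.20210986] [0.46840201 0.06546376 0.13362929] [-0.0013  0.0003  0.0007  0.0015 -0.0006 -0.001 ]
s9   vial a 144 [0.4767 0.4106 0.0547]
s9   vial b 58 [0.4015 0.1751 0.0799]
s9   vial c 46 [0.6344 0.2822 0.0386]
t9   vial a 156 [0.472  0.4068 0.0544]
t9   vial b 96 [0.3963 0.1711 0.0808]
t9   vial c 58 [0.6295 0.2788 0.0378]
```

View pics/c9.png

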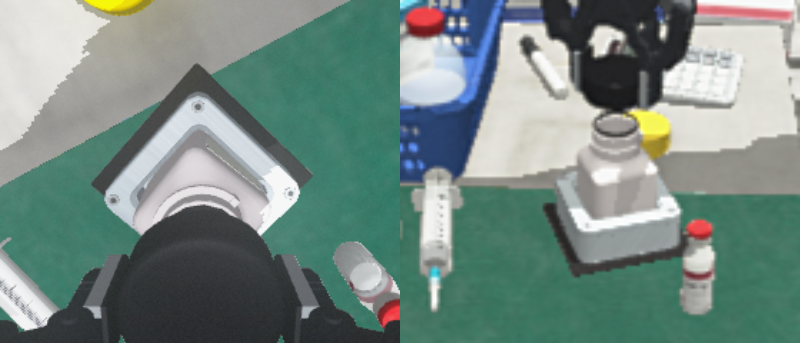

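The cap is held clear above the open mouth. I check the jar height before handing in.

Run:
```python
from m import *
z=load('s9');P=cloud(z)
m=near(P,(.473,.07),.035)&(P[...,2]>.1)&(P[...,2]<.12)
print('rim z',np.percentile(P[m][:,2],[50,90,98]),P[m].mean(0),m.sum())
m=near(P,(.473,.07),.045)&(P[...,2]>.122)&(P[...,2]<.18)&(z['f'].max(-1)<50)
print('cap z range',np.percentile(P[m][:,2],[2,98]),m.sum())
m=near(P,(.473,.07),.05)&(P[...,2]>.069)&(P[...,2]<.077);print('shoulder',P[m].mean(0))
print(manip.job_done())
```

```text
rim z [0.10650971 0.11283177 0.11430787] [0.47022311 0.06807671 0.10705422] 143
cap z range [0.14305246 0.17605631] 401
shoulder [0.47093393 0.0878794  0.07359305]
the job is handed in; nothing more can be done
None
```

The job is done and handed in at about 11.6 s of the 45 s allowed. The gripper still holds the cap above the open mouth, and the jar stands in the holder. No verdict was given.

I gripped the jar by its cap, set it down in the well, and unscrewed the cap by about 2.3 rad anticlockwise in one grip. I then lifted it straight up.

- **Jar seated:** the fingers stopped 8 mm above their height at the table grasp, the same as the height of the well floor. After the lift, the side camera put the rim at about 0.111 to 0.114 m, where 0.111 m is expected when seated. The upper reading leaves at most about 3 mm, which is within camera error.
- **Cap free:** the force after the first lift was about -1 N and later -0.2 N, against -3.3 N when carrying the whole jar. The side view shows a clear gap between the cap and the mouth.
- **Cap height:** by the arm's travel, the cap centre is about 94 mm above jar_mid.
- **Vials:** all three are within 0.3 mm of their starting positions in both the top and side views.

**Disagreements:**
- The side and top cameras differed by about 5 mm in absolute position, so I placed the jar by the wrist camera.
- The wrist camera also showed the jar about 1.5 mm off the gripper's centre line. I put this down to calibration.
- I did not measure the final sideways offset of the cap from the jar's axis. The arm's sideways position changed by less than 1 mm after seating.

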